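# Shut the porch bin and stand the jar on its lid

## Task

It is getting windy on the porch: shut the lid of the grey bin on the tray, then stand the squat jar upright on the middle of the closed lid to keep it shut. Set the jar down gently, do not drop it or tip it over, and leave the slim bottle, the bell, the hex key and the dust cap where they are.

Things in the scene. Friction and masses are not known exactly. Their poses are not given: they have to be found in the camera images.
- jar: Squat amber glass jar with a wide dark steel cap, loose on the bench right (-y) of the tray, near or far in turns with the bottle; 0.4 to 0.75 kg. Body 76 mm in diameter (too wide to grip) up to 82 mm height, sloping shoulder up to 98 mm, then the straight round cap, 52 mm in diameter, from 98 to 138 mm: grip it by the cap. Origin: centre of its underside; z is its axis.
- bottle: Slim amber glass bottle, 50 mm in diameter and 150 mm high with a 28 mm cap, standing loose on the bench on the right, one in front of the other with the jar, their centres at least 110 mm apart. A bystander. Origin: centre of its underside.
- tray: White melamine tray 360 (x) by 520 (y) mm, on a steel shelf bracket screwed to a short white railing post at its +y side (post top 170 mm above the bench). Fixed. Tray floor 50 mm above the bench, rim 60 mm above it. Origin: at bench height under the tray's centre.
- bin: Open grey plastic bin fixed on the tray, 160 (x) by 200 (y) by 90 mm high, 4 mm walls. Origin: centre of its underside; z up, its +x side carries the lid's hinge, its -x side (roughly towards the robot) is where the lid opens.
- lid (a joint): Angle of the grey lid, rad: 0 is shut and level, larger more open (starts at 0.7 to 1.2, leaning towards the bin's -x side). Stiff hinge, 0.2 Nm friction: the lid stays where it is left. 168 (from the hinge) by 206 by 8 mm, flat on top, a tab 70 mm wide reaching 20 mm beyond its free edge. A few N on its outer face near the free edge, following the arc down, shut it against its stop.
- lid_hinge (a point): Point on the hinge line, at the middle of the bin's +x rim, level with the lid's underside (90 mm above the tray floor). The frame turns with the lid: y runs along the hinge, -x to the lid's free edge, z out of the lid's outer (top) face, which is 8 mm from the hinge line.
- lid_mid (a point): Middle of the lid's outer (top) face, 84 mm from the hinge line; frame as lid_hinge. With the lid shut it lies 149 mm above the bench.
- bell: Chrome bell, a dome 80 mm in diameter with a turning knob on top, 69 mm high, loose on the tray's +y half. A bystander. Origin: centre of its underside.
- hex_key: Stainless L-shaped hex key, 155 by 50 mm, 10 mm thick, lying loose on the tray's +y half. A bystander. Origin: underside, middle of the long arm.
- dust_cap: Orange plastic dust cap, disc 68 mm in diameter, 24 mm high with a pull tab, loose on the tray's +y half. A bystander. Origin: centre of its underside.
Things that resemble listed ones, but are neither listed nor needed, are in the scene too. Leave any red or turquoise look-alike of the jar alone.

How it is judged:
By the outcome, as a careful person would: the job done as asked, in the order asked, and still so for the second after the job is handed in, with the robot touching nothing.
It also fails if it takes over 64 s, if anything falls off the work surface, if the arm or the gripper's body presses on something with over 40 N, if the wrist force passes 120 N, or if a joint passes its speed limit or range.

## Robot

A 6-joint arm with a two-finger parallel gripper is mounted at the origin on the work surface. World frame = base frame: x ahead of the robot, y to its left, z up, the work surface at z = 0. Lengths are in m, angles in degrees, forces in N, time in s.
With the tool pointing down it reaches from about 0.375 to 0.975 m from the base axis. Payload 3.8 kg.
Tool frame: the origin (TCP) lies at the very end of the fingers, on their centre line; the grasp point (between the pads) lies 19 mm behind it; z points along the fingers, y is the line along which they close (so a half turn about z gives the same grasp; the last joint's range is limited). The gripper opens to 85 mm and grips with 20 to 120 N. Pads are 22 mm wide; open, the fingers measure 114 mm over their backs; the gripper's body (76 mm by 85 mm) begins 54 mm behind the grasp point. The pads swing forward as they close: fully open they stand 13 mm farther back than shut.
Start: joints at [-76.599, 15.12, 91.902, -0, 72.978, -2.114], TCP at [0.181, -0.65, 0.231] pointing down, gripper open.
Joint ranges: [-150.88, 150.88], [-54.13, 125.18], [17.81, 147.31], [-75.09, 255.09], [0, 152.58], [-146.25, 146.25]. Speed limits (degrees/s): [147.25, 147.25, 180, 180, 180, 180].

## Interface

Orientations are given as a 3x3 rotation matrix whose columns are the frame's x, y, z axes.
In Python, from plant import monitor, vision, robot gives the robot as it stands.
- The arm moves only by the tool step_arm, never from a script. Its argument "steps" is a list of rows, each an object of numbers: "tx", "ty", "tz": the shift along the tool's x, y, z in m; "rx", "ry", "rz": the turn, a rotation vector about the tool's x, y, z in rad. In form: [{"tx": .., "ty": .., "tz": .., "rx": .., "ry": .., "rz": ..}, ...]. A call has 1 to 20 rows; each row shifts and turns the commanded pose from where the row before left it, along the tool's axes as they then stand; what a row does not reach is not made up. A row lasts 1/8 s, in which the tool goes at most 62.5 mm and 10.7 degrees, less where a joint would pass 70% of its speed; a pose out of reach is approached as far as the arm can. A call is refused whole if a number of a shift passes 0.0625 or a number of a turn 0.188, either way. A call with a gripper value outside its range is refused whole. "claw" is the opening, from 0 (shut) to 1 (fully open), set as the call begins (left out, the last holds). The fingers move at their own pace and stop on an object; the grip force is fixed at half the most. Time passes only in rows, so rows that do not move let the fingers close. It gives the time, the measured TCP pose, the force, the opening and the grip force at its end, in the units of the state.
- monitor.get_state(): the state, without advancing time (a new reading comes with each control period).
- vision.snapshot(name): name is "scene" or "top" or "wrist"; returns a dict with "frame" (480x640x3 uint8, red, green, blue), "fx", "fy", "cx", "cy" (pixels), "distortion" ([k1, k2, p1, p2, k3] as OpenCV has them; the pictures are not rectified), "cam_to_world" (4x4, takes a point from camera to world coordinates). Camera axes: x right, y up, looking along -z (the intrinsics and any distortion apply to the point x, -y, -z); pixel columns grow to the right and rows downward; lengths in m; the calibration is good to about 2 mm. A picture is of the moment at which its call begins. There is no depth.
- robot.hand_in(): hands the job in; it is judged then, once.
Trained networks look in a picture, given as the dict that the camera call returned (one of the last four; its "shot" number tells which), for a name from the list of things; names that differ only in an ending like _2 or _b are one class to them, and where a whole thing is asked for, a point or a joint stands for the part that bears it (a point fixed in the world has none). Each returns a list of dicts, best first, with "confidence" (0 to 1); they miss things now and then, are a little off and sometimes report something else, mostly with a low value. They report only what shows in the picture. A call takes as long as a camera call. They do not tell look-alikes from the thing itself.
- vision.find_in(picture, thing): "rect" ([centre column, centre row, width, height] in pixels, round what is visible of it).
The state is a dict: "t": time; "joints": joint angles; "dq": joint speeds; "joint_torque": joint torques, N m; "eef_pos": TCP position; "orientation": TCP orientation; "force": force on the tool from outside, world axes, zero at the start; "ft_torque": the same for the moment, N m; "grip_width": finger opening in m; "gripper_force": force on a finger pad.
Only numpy, scipy, OpenCV 4.12 (cv2) and the standard library are available. Lean on these libraries where they do the work, as an engineer would, in place of code of your own. Each camera call takes 0.05 s, during which the arm holds its last target. There are 200 camera calls.

## Working session

There is one attempt and no reset: what is moved stays moved. The work goes in short steps, Python scripts to look and compute and a tool call to move; the robot and the scene stay as the last step left them, time stands still between calls to the robot, and variables do not carry over. Pictures are saved under pics/ and viewed, at most 10 in all, crops included, and the job is handed in when it is done.

Besides the shell and the picture viewer there is one more tool, called as name(argument=value, ...) on one line, values as JSON. step_arm: Moves the arm, as the interface text tells. Its arguments: {"type":"object","properties":{"steps":{"type":"array"},"claw":{"type":"number"}},"required":["steps"]}

```bash
mkdir -p pics; cat > h.py <<'E'
import numpy as np, cv2
from plant import monitor, vision, robot
def ray(p,u,v):
    K=np.array([[p['fx'],0,p['cx']],[0,p['fy'],p['cy']],[0,0,1.]])
    a=cv2.undistortPoints(np.array([[[u,v]]],float),K,np.array(p['distortion'],float))[0,0]
    T=np.array(p['cam_to_world']); d=T[:3,:3]@np.array([a[0],-a[1],-1.]); return T[:3,3],d/np.linalg.norm(d)
def atz(p,u,v,z):
    o,d=ray(p,u,v); return o+d*(z-o[2])/d[2]
def tri(rs):
    A=sum(np.eye(3)-np.outer(d,d) for o,d in rs); b=sum((np.eye(3)-np.outer(d,d))@o for o,d in rs)
    return np.linalg.solve(A,b)
def proj(p,X):
    T=np.linalg.inv(np.array(p['cam_to_world'])); X=np.atleast_2d(X)@T[:3,:3].T+T[:3,3]
    K=np.array([[p['fx'],0,p['cx']],[0,p['fy'],p['cy']],[0,0,1.]])
    return cv2.projectPoints((X*[1,-1,-1]).reshape(-1,1,3),np.zeros(3),np.zeros(3),K,np.array(p['distortion'],float))[0][:,0]
def save(p,n): cv2.imwrite('pics/'+n,p['frame'][:,:,::-1])
E
python3 - <<'E'
from h import *
np.set_printoptions(precision=3,suppress=True)
for n in ['scene','top']:
    p=vision.snapshot(n); save(p,n+'1.png'); print(n,np.array(p['cam_to_world'])[:3,3])
    for t in ['jar','bottle','bin','lid','bell','tray']:
        print(t,[(np.round(r['rect'],1).tolist(),round(r['confidence'],2)) for r in vision.find_in(p,t)][:4])
E
```

```text
scene [0.903 0.482 1.043]
jar [([179.8, 153.6, 39.7, 63.1], 0.97), ([258.9, 158.0, 34.1, 60.8], 0.75), ([472.9, 357.2, 44.9, 42.3], 0.59), ([225.7, 125.3, 39.3, 63.4], 0.58)]
bottle [([297.4, 117.2, 25.5, 59.7], 0.85), ([331.4, 268.6, 126.2, 161.4], 0.33)]
bin [([338.2, 275.4, 137.4, 175.3], 0.96)]
lid [([330.6, 269.1, 126.2, 160.5], 0.6)]
bell [([474.0, 359.6, 44.0, 44.0], 0.68)]
tray [([385.9, 328.6, 343.6, 301.3], 0.64)]
top [0.443 0.036 1.381]
jar [([484.1, 236.3, 40.5, 36.7], 0.62), ([475.6, 186.8, 33.9, 38.1], 0.6)]
bottle [([449.6, 293.9, 26.5, 21.1], 0.9)]
bin [([275.9, 211.2, 108.0, 86.7], 0.97)]
lid [([278.4, 200.4, 106.8, 64.0], 0.65)]
bell [([181.9, 272.2, 32.1, 36.2], 0.58)]
tray [([220.4, 229.3, 284.9, 152.1], 0.72)]
```

View pics/scene1.png

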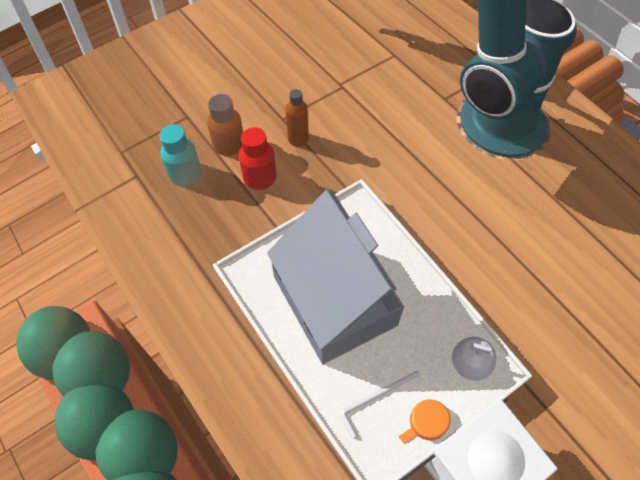

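View pics/top1.png

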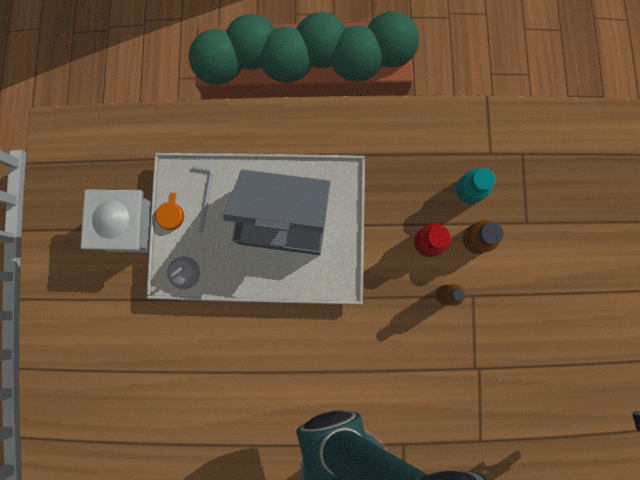

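The grey lid's free edge, with its tab, is at about (225,222)-(325,228) in the top view and (328,193)-(389,291) in the scene view. The amber jar's cap is at top (490,233) / scene (221,103), right behind the red look-alike at top (432,240). The bottle is at top (450,294).

```bash
cat > fit.py <<'E'
from h import *
from scipy.optimize import least_squares
def lidpts(q,L):
    # q: hx,hy,yaw,angle ; L local pts in lid_hinge frame
    hx,hy,yw,a=q; c,s=np.cos(yw),np.sin(yw)
    Rz=np.array([[c,-s,0],[s,c,0],[0,0,1]])
    Ry=np.array([[np.cos(a),0,np.sin(a)],[0,1,0],[-np.sin(a),0,np.cos(a)]]) # -x goes up for a>0
    return np.array(L)@(Rz@Ry).T+[hx,hy,.14]
L=np.array([[-.168,.103,.008],[-.168,-.103,.008],[0,.103,.008],[0,-.103,.008]])
E
python3 - <<'E'
from fit import *
np.set_printoptions(precision=3,suppress=True)
S=vision.snapshot('scene');T=vision.snapshot('top')
for nm,a,b in [('jarcap',(221,102),(490,233)),('red',(254,138),(437,238)),('bottlecap',(295.5,96),(457,295)),('teal',(173,135),(484,180))]:
    r=[ray(S,*a),ray(T,*b)]; print(nm,tri(r))
print('jar at z=.138',atz(S,221,102,.138),atz(T,490,233,.138))
ps=np.array([[389,291],[328,193],[322,358],[270,255]],float);pt=np.array([[225,222],[325,228],[242,172],[330,180]],float)
f=lambda q:np.r_[(proj(S,lidpts(q,L))-ps)[[0,1,3]].ravel(),(proj(T,lidpts(q,L))-pt).ravel()]
r=least_squares(f,[.65,.08,0,.9],loss='soft_l1'); print(r.x,f(r.x).round(1))
G=np.vstack([L,[[-.168,.035,.008],[-.188,.035,.008],[-.188,-.035,.008],[-.168,-.035,.008]]])
out=[]
for P,(x0,y0,w,h) in ((S,(250,180,160,190)),(T,(210,160,130,105))):
    k=2.5 if P is S else 3
    im=cv2.resize(P['frame'][y0:y0+h,x0:x0+w,::-1],None,fx=k,fy=k,interpolation=cv2.INTER_CUBIC)
    for u,v in proj(P,lidpts(r.x,G)): cv2.circle(im,(int((u-x0+.5)*k),int((v-y0+.5)*k)),2,(0,0,255),-1)
    out.append(im)
H=max(i.shape[0] for i in out); out=[cv2.copyMakeBorder(i,0,H-i.shape[0],0,0,cv2.BORDER_CONSTANT) for i in out]
cv2.imwrite('pics/lid.png',np.hstack(out)); print(np.hstack(out).shape)
E
```

```text
jarcap [ 0.573 -0.328  0.144]
red [ 0.565 -0.209  0.133]
bottlecap [ 0.435 -0.248  0.142]
teal [ 0.697 -0.323  0.13 ]
jar at z=.138 [ 0.571 -0.334  0.138] [ 0.573 -0.33   0.138]
[ 0.706  0.136 -0.124  0.717] [ 5.6 -3.8 -0.5 -3.9 -4.9 -1.7 -1.5 -3.9 -2.   1.1 -1.9 -2.1 -0.1 -0.6]
(475, 790, 3)
```

View pics/lid.png

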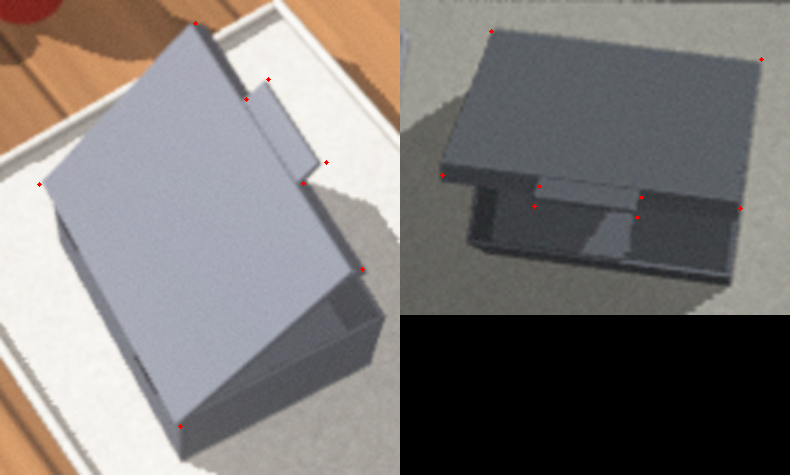

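The overlay shows the outer face's true corners a few pixels off my guesses. I'll refit with the corners read from this crop.

```bash
python3 - <<'E'
from fit import *
np.set_printoptions(precision=3,suppress=True)
S=vision.snapshot('scene');T=vision.snapshot('top')
ps=np.array([[389.5,287],[326.3,189.1],[321.5,348.3],[266.7,252.3]]);pt=np.array([[223.8,213.8],[323.2,226.7],[240.2,169.5],[329.8,179.5]])
f=lambda q:np.r_[(proj(S,lidpts(q,L))-ps).ravel(),(proj(T,lidpts(q,L))-pt).ravel()]
r=least_squares(f,[.7,.13,-.12,.75],loss='soft_l1'); print(r.x,f(r.x).round(1))
print([tri([ray(S,*a),ray(T,*b)]).round(3) for a,b in zip(ps,pt)])
q=r.x; print('corners',lidpts(q,L)); q0=q.copy(); q0[3]=0; print('lid_mid shut',lidpts(q0,[[-.084,0,.008]]),'corners shut',lidpts(q0,L))
for s in [(-.15,0,.008)]:
  for a in np.linspace(q[3],0,5): print(a,lidpts([*q[:3],a],[s]))
s=monitor.get_state(); print(s['orientation'],s['eef_pos'],s['t'],s['grip_width'],s['force'])
E
```

```text
[ 0.705  0.135 -0.138  0.778] [ 1.6  0.6 -1.  -1.3 -0.4  1.4 -0.6 -0.1 -0.7  0.3 -0.1 -0.2  0.5  0.4
  0.6  1.1]
[array([0.607, 0.251, 0.264]), array([0.577, 0.049, 0.26 ]), array([0.724, 0.236, 0.152]), array([0.697, 0.034, 0.15 ])]
corners [[0.606 0.252 0.264]
 [0.578 0.048 0.264]
 [0.725 0.236 0.146]
 [0.696 0.032 0.146]]
lid_mid shut [[0.622 0.146 0.148]] corners shut [[0.553 0.26  0.148]
 [0.524 0.056 0.148]
 [0.719 0.237 0.148]
 [0.691 0.033 0.148]]
0.7784814638789941 [[0.605 0.148 0.251]]
0.5838610979092456 [[0.585 0.151 0.229]]
0.38924073193949704 [[0.57  0.153 0.204]]
0.19462036596974852 [[0.561 0.155 0.177]]
0.0 [[0.556 0.155 0.148]]
[[ 0.964  0.268  0.   ]
 [ 0.268 -0.964 -0.   ]
 [ 0.     0.    -1.   ]] [ 0.181 -0.65   0.231] 0.9 0.08507880478883202 [ 0.016  0.096 -0.219]
```

step_arm(steps=[{"tx":0.016,"ty":-0.016,"tz":-0.004},{"tx":0.032,"ty":-0.034,"tz":-0.004},{"tx":0.032,"ty":-0.034,"tz":-0.004},{"tx":0.032,"ty":-0.034,"tz":-0.004},{"tx":0.032,"ty":-0.034,"tz":-0.004},{"tx":0.032,"ty":-0.034,"tz":-0.004},{"tx":0.032,"ty":-0.034,"tz":-0.004},{"tx":0.032,"ty":-0.034,"tz":-0.004},{"tx":0.032,"ty":-0.034,"tz":-0.004},{"tx":0.032,"ty":-0.034,"tz":-0.004},{"tx":0.032,"ty":-0.034,"tz":-0.004},{"tx":0.032,"ty":-0.034,"tz":-0.004},{"tx":0.032,"ty":-0.034,"tz":-0.004},{"tx":0.032,"ty":-0.034,"tz":-0.004},{"tx":0.032,"ty":-0.034,"tz":-0.003},{"tx":0.032,"ty":-0.034,"tz":0},{"tx":0.032,"ty":-0.034,"tz":0},{"tx":0.032,"ty":-0.034,"tz":0},{"tx":0.032,"ty":-0.034,"tz":0},{"tx":0.031,"ty":-0.03,"tz":0}], claw=0)

```text
validation failed for argument at $.st...
```

step_arm(steps=[{"tx":0.016,"ty":-0.016,"tz":-0.004,"rx":0,"ry":0,"rz":0},{"tx":0.032,"ty":-0.034,"tz":-0.004,"rx":0,"ry":0,"rz":0},{"tx":0.032,"ty":-0.034,"tz":-0.004,"rx":0,"ry":0,"rz":0},{"tx":0.032,"ty":-0.034,"tz":-0.004,"rx":0,"ry":0,"rz":0},{"tx":0.032,"ty":-0.034,"tz":-0.004,"rx":0,"ry":0,"rz":0},{"tx":0.032,"ty":-0.034,"tz":-0.004,"rx":0,"ry":0,"rz":0},{"tx":0.032,"ty":-0.034,"tz":-0.004,"rx":0,"ry":0,"rz":0},{"tx":0.032,"ty":-0.034,"tz":-0.004,"rx":0,"ry":0,"rz":0},{"tx":0.032,"ty":-0.034,"tz":-0.004,"rx":0,"ry":0,"rz":0},{"tx":0.032,"ty":-0.034,"tz":-0.004,"rx":0,"ry":0,"rz":0}], claw=0)

```text
t: 2.15
eef_pos: [0.3876, -0.2563, 0.2718]
orientation: [[0.963, 0.268, 0.001], [0.268, -0.963, -0.0], [0.001, 0.0, -1.0]]
force: [0.5, -0.7, -0.1]
grip_width: 0.0001
gripper_force: 0.0
```

step_arm(steps=[{"tx":0.032,"ty":-0.034,"tz":-0.004,"rx":0,"ry":0,"rz":0},{"tx":0.032,"ty":-0.034,"tz":-0.004,"rx":0,"ry":0,"rz":0},{"tx":0.032,"ty":-0.034,"tz":-0.004,"rx":0,"ry":0,"rz":0},{"tx":0.032,"ty":-0.034,"tz":-0.004,"rx":0,"ry":0,"rz":0},{"tx":0.032,"ty":-0.034,"tz":-0.002,"rx":0,"ry":0,"rz":0},{"tx":0.032,"ty":-0.034,"tz":0,"rx":0,"ry":0,"rz":0},{"tx":0.032,"ty":-0.034,"tz":0,"rx":0,"ry":0,"rz":0},{"tx":0.032,"ty":-0.034,"tz":0,"rx":0,"ry":0,"rz":0},{"tx":0.032,"ty":-0.034,"tz":0,"rx":0,"ry":0,"rz":0},{"tx":0.03,"ty":-0.025,"tz":0,"rx":0,"ry":0,"rz":0},{"tx":0,"ty":0,"tz":0,"rx":0,"ry":0,"rz":0}])

```text
t: 3.52
eef_pos: [0.6051, 0.1482, 0.2891]
orientation: [[0.963, 0.271, -0.0], [0.271, -0.963, 0.001], [-0.0, -0.001, -1.0]]
force: [-0.9, -0.2, 0.1]
grip_width: -0.0002
gripper_force: 0.0
```

step_arm(steps=[{"tx":0,"ty":0,"tz":0.013,"rx":0,"ry":0,"rz":0},{"tx":0,"ty":0,"tz":0.013,"rx":0,"ry":0,"rz":0},{"tx":0,"ty":0,"tz":0.012,"rx":0,"ry":0,"rz":0},{"tx":-0.01,"ty":-0.003,"tz":0.011,"rx":0,"ry":0,"rz":0},{"tx":-0.01,"ty":-0.003,"tz":0.011,"rx":0,"ry":0,"rz":0},{"tx":-0.007,"ty":-0.002,"tz":0.0125,"rx":0,"ry":0,"rz":0},{"tx":-0.007,"ty":-0.002,"tz":0.0125,"rx":0,"ry":0,"rz":0},{"tx":-0.0045,"ty":-0.001,"tz":0.0135,"rx":0,"ry":0,"rz":0},{"tx":-0.0045,"ty":-0.001,"tz":0.0135,"rx":0,"ry":0,"rz":0},{"tx":-0.003,"ty":-0.001,"tz":0.011,"rx":0,"ry":0,"rz":0},{"tx":-0.002,"ty":0,"tz":0.01,"rx":0,"ry":0,"rz":0}])

```text
t: 4.9
eef_pos: [0.5553, 0.1449, 0.1555]
orientation: [[0.964, 0.268, -0.0], [0.268, -0.964, 0.0], [-0.0, -0.0, -1.0]]
force: [-0.4, 0.3, 0.4]
grip_width: -0.0004
gripper_force: 0.3
```

step_arm(steps=[{"tx":0,"ty":0,"tz":0.003,"rx":0,"ry":0,"rz":0},{"tx":0,"ty":0,"tz":0.003,"rx":0,"ry":0,"rz":0},{"tx":0,"ty":0,"tz":0.002,"rx":0,"ry":0,"rz":0},{"tx":0,"ty":0,"tz":0,"rx":0,"ry":0,"rz":0}])

```text
t: 5.4
eef_pos: [0.5559, 0.1449, 0.1486]
orientation: [[0.964, 0.267, 0.001], [0.267, -0.964, 0.0], [0.001, 0.0, -1.0]]
force: [0.0, -0.5, 0.3]
grip_width: -0.0002
gripper_force: 0.0
```

```bash
python3 - <<'E'
from h import *
p=vision.snapshot('scene'); cv2.imwrite('pics/s2.png',cv2.resize(p['frame'][60:400,150:550,::-1],None,fx=1.7,fy=1.7))
E
```

```text
(no output)
```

View pics/s2.png

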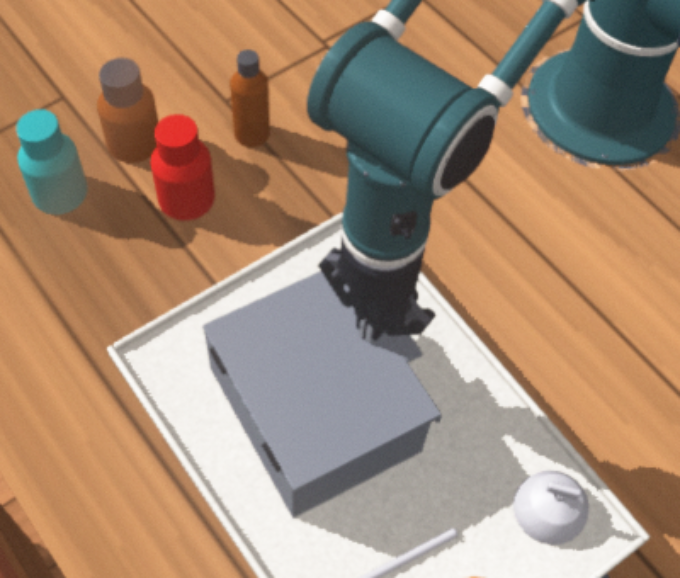

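The picture shows the lid lying on the bin at about (320,390), nearly or fully shut, with the fingertips near its free edge. I'll press lightly until the stop is felt.

step_arm(steps=[{"tx":0,"ty":0,"tz":0.001,"rx":0,"ry":0,"rz":0},{"tx":0,"ty":0,"tz":0.001,"rx":0,"ry":0,"rz":0},{"tx":0,"ty":0,"tz":0,"rx":0,"ry":0,"rz":0}])

```text
t: 5.82
eef_pos: [0.5559, 0.145, 0.1484]
orientation: [[0.964, 0.268, 0.001], [0.268, -0.964, 0.0], [0.001, 0.0, -1.0]]
force: [-4.3, -0.6, 10.3]
grip_width: 0.0002
gripper_force: 5.0
```

step_arm(steps=[{"tx":0,"ty":0,"tz":-0.02,"rx":0,"ry":0,"rz":0},{"tx":0,"ty":0,"tz":-0.04,"rx":0,"ry":0,"rz":0},{"tx":0,"ty":0,"tz":-0.04,"rx":0,"ry":0,"rz":0},{"tx":-0.011,"ty":0.035,"tz":-0.01,"rx":0,"ry":0,"rz":0},{"tx":-0.011,"ty":0.047,"tz":0,"rx":0,"ry":0,"rz":0},{"tx":-0.011,"ty":0.047,"tz":0,"rx":0,"ry":0,"rz":0},{"tx":-0.011,"ty":0.047,"tz":0,"rx":0,"ry":0,"rz":0},{"tx":-0.011,"ty":0.047,"tz":0,"rx":0,"ry":0,"rz":0},{"tx":-0.011,"ty":0.047,"tz":0,"rx":0,"ry":0,"rz":0},{"tx":-0.011,"ty":0.047,"tz":0,"rx":0,"ry":0,"rz":0},{"tx":-0.011,"ty":0.047,"tz":0,"rx":0,"ry":0,"rz":0},{"tx":-0.011,"ty":0.04,"tz":0,"rx":0,"ry":0,"rz":0},{"tx":-0.011,"ty":0.03,"tz":0,"rx":0,"ry":0,"rz":0},{"tx":0,"ty":0,"tz":0,"rx":0,"ry":0,"rz":0}], claw=1)

```text
t: 7.58
eef_pos: [0.5654, -0.3051, 0.2569]
orientation: [[0.964, 0.264, 0.001], [0.264, -0.964, -0.001], [0.0, 0.001, -1.0]]
force: [-0.4, 0.9, -0.2]
grip_width: 0.0852
gripper_force: 0.0
```

```bash
python3 - <<'E'
from h import *
np.set_printoptions(precision=3,suppress=True)
p=vision.snapshot('wrist'); save(p,'w1.png'); print(monitor.get_state()['eef_pos'],np.array(p['cam_to_world']))
for t in ['jar','bottle']: print(t,[(np.round(r['rect'],1).tolist(),round(r['confidence'],2)) for r in vision.find_in(p,t)][:4])
print(proj(p,[[.572,-.332,.138],[.572,-.332,0]]))
E
```

```text
[ 0.566 -0.304  0.257] [[ 0.265  0.925  0.273  0.635]
 [-0.964  0.254  0.076 -0.287]
 [ 0.001 -0.283  0.959  0.4  ]
 [ 0.     0.     0.     1.   ]]
jar [([201.1, 180.1, 125.0, 102.5], 0.91), ([397.8, 51.3, 117.6, 100.0], 0.8), ([360.7, 213.8, 101.2, 115.4], 0.74)]
bottle [([216.5, 344.9, 78.2, 128.2], 0.94), ([359.2, 214.0, 98.3, 116.3], 0.65)]
[[362.795 233.294]
 [348.839 194.549]]
```

View pics/w1.png

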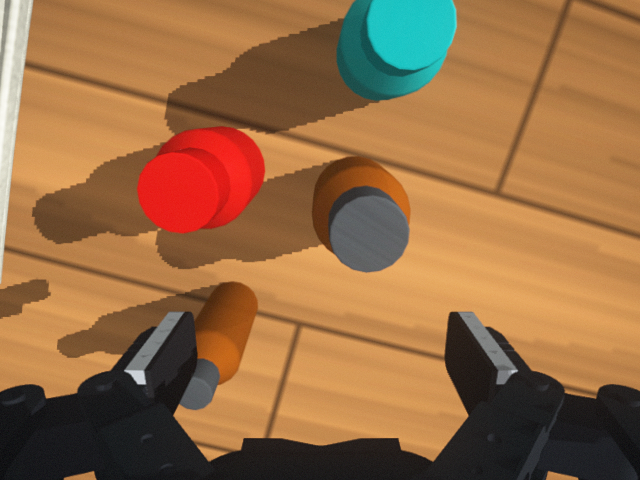

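The wrist view shows the amber jar's dark cap centred at about (369.5,230), with red, teal and bottle clear of the finger line.

```bash
python3 - <<'E'
from h import *
np.set_printoptions(precision=4,suppress=True)
p=vision.snapshot('wrist'); T=vision.snapshot('scene')
print(atz(p,369.5,230,.138), tri([ray(p,369.5,230),ray(T,221,102)]))
s=monitor.get_state(); R=np.array(s['orientation'])
print(R.T@(np.r_[atz(p,369.5,230,.138)[:2],.103]-s['eef_pos']))
E
```

```text
[ 0.5757 -0.3322  0.138 ] [ 0.5743 -0.3313  0.1411]
[0.0012 0.0322 0.1536]
```

step_arm(steps=[{"tx":0.001,"ty":0.016,"tz":0.01,"rx":0,"ry":0,"rz":0},{"tx":0,"ty":0.015,"tz":0.02,"rx":0,"ry":0,"rz":0},{"tx":0,"ty":0,"tz":0.02,"rx":0,"ry":0,"rz":0},{"tx":0,"ty":0,"tz":0.02,"rx":0,"ry":0,"rz":0},{"tx":0,"ty":0,"tz":0.02,"rx":0,"ry":0,"rz":0},{"tx":0,"ty":0,"tz":0.02,"rx":0,"ry":0,"rz":0},{"tx":0,"ty":0,"tz":0.02,"rx":0,"ry":0,"rz":0},{"tx":0,"ty":0,"tz":0.015,"rx":0,"ry":0,"rz":0},{"tx":0,"ty":0,"tz":0.01,"rx":0,"ry":0,"rz":0},{"tx":0,"ty":0,"tz":0.005,"rx":0,"ry":0,"rz":0},{"tx":0,"ty":0,"tz":0,"rx":0,"ry":0,"rz":0}])

```text
t: 9.2
eef_pos: [0.575, -0.3324, 0.0963]
orientation: [[0.964, 0.268, 0.0], [0.268, -0.964, -0.0], [0.0, 0.0, -1.0]]
force: [-0.0, 0.1, -0.2]
grip_width: 0.0856
gripper_force: 0.0
```

step_arm(steps=[{"tx":0,"ty":0,"tz":0,"rx":0,"ry":0,"rz":0},{"tx":0,"ty":0,"tz":0,"rx":0,"ry":0,"rz":0},{"tx":0,"ty":0,"tz":0,"rx":0,"ry":0,"rz":0},{"tx":0,"ty":0,"tz":0,"rx":0,"ry":0,"rz":0},{"tx":0,"ty":0,"tz":0,"rx":0,"ry":0,"rz":0},{"tx":0,"ty":0,"tz":0,"rx":0,"ry":0,"rz":0}], claw=0)

```text
t: 9.95
eef_pos: [0.5756, -0.3331, 0.0975]
orientation: [[0.964, 0.267, 0.002], [0.267, -0.964, -0.001], [0.001, 0.002, -1.0]]
force: [0.3, -2.0, 5.5]
grip_width: 0.051
gripper_force: 62.8
```

step_arm(steps=[{"tx":0,"ty":0,"tz":-0.005,"rx":0,"ry":0,"rz":0},{"tx":0,"ty":0,"tz":-0.015,"rx":0,"ry":0,"rz":0},{"tx":0,"ty":0,"tz":-0.03,"rx":0,"ry":0,"rz":0},{"tx":0,"ty":0,"tz":-0.03,"rx":0,"ry":0,"rz":0},{"tx":0,"ty":0,"tz":-0.03,"rx":0,"ry":0,"rz":0},{"tx":0,"ty":0,"tz":-0.03,"rx":0,"ry":0,"rz":0},{"tx":0,"ty":0,"tz":-0.03,"rx":0,"ry":0,"rz":0},{"tx":0,"ty":0,"tz":-0.03,"rx":0,"ry":0,"rz":0},{"tx":0,"ty":0,"tz":-0.01,"rx":0,"ry":0,"rz":0},{"tx":0,"ty":0,"tz":0,"rx":0,"ry":0,"rz":0}])

```text
t: 11.2
eef_pos: [0.5748, -0.3322, 0.3064]
orientation: [[0.964, 0.268, 0.0], [0.268, -0.964, -0.0], [0.0, 0.0, -1.0]]
force: [-1.2, -0.4, -5.8]
grip_width: 0.0507
gripper_force: 63.7
```

```bash
python3 - <<'E'
from fit import *
S=vision.snapshot('scene');T=vision.snapshot('top')
q=[.705,.135,-.138,0.]
out=[]
G=np.vstack([L,[[-.084,0,.008]]])
for P,(x0,y0,w,h) in ((S,(250,180,170,190)),(T,(210,150,130,120))):
    k=2.3 if P is S else 3
    im=cv2.resize(P['frame'][y0:y0+h,x0:x0+w,::-1],None,fx=k,fy=k,interpolation=cv2.INTER_CUBIC)
    for u,v in proj(P,lidpts(q,G)): cv2.circle(im,(int((u-x0+.5)*k),int((v-y0+.5)*k)),2,(0,0,255),-1)
    out.append(im)
H=max(i.shape[0] for i in out); out=[cv2.copyMakeBorder(i,0,H-i.shape[0],0,0,cv2.BORDER_CONSTANT) for i in out]
cv2.imwrite('pics/lid2.png',np.hstack(out)); s=monitor.get_state();print(s['eef_pos'],s['force'])
E
```

```text
[ 0.57403824 -0.3317322   0.30417413] [-0.07355141  0.45304555 -5.54749597]
```

View pics/lid2.png

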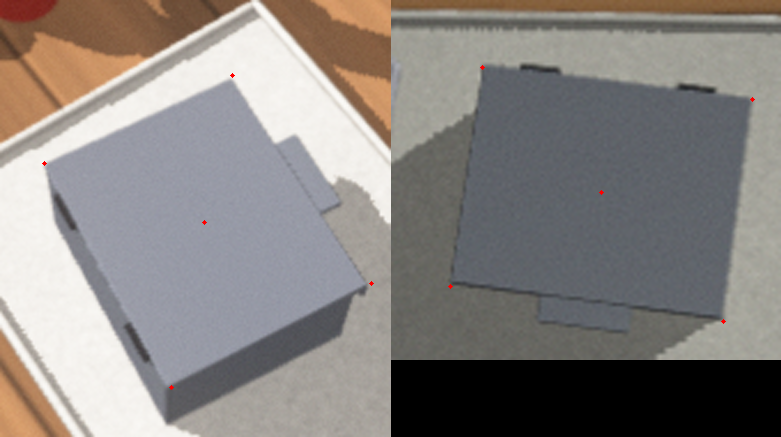

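The lid is shut: the model overlay agrees to about 1 px in the top view and 2 to 3 px in the scene view. The jar hangs at roughly 5.7 N, so I'll carry it over the lid middle at (0.622, 0.146).

step_arm(steps=[{"tx":0.004,"ty":-0.01,"tz":0,"rx":0,"ry":0,"rz":0},{"tx":0.008,"ty":-0.02,"tz":0,"rx":0,"ry":0,"rz":0},{"tx":0.013,"ty":-0.033,"tz":0,"rx":0,"ry":0,"rz":0},{"tx":0.013,"ty":-0.033,"tz":0,"rx":0,"ry":0,"rz":0},{"tx":0.013,"ty":-0.033,"tz":0,"rx":0,"ry":0,"rz":0},{"tx":0.013,"ty":-0.033,"tz":0,"rx":0,"ry":0,"rz":0},{"tx":0.013,"ty":-0.033,"tz":0,"rx":0,"ry":0,"rz":0},{"tx":0.013,"ty":-0.033,"tz":0,"rx":0,"ry":0,"rz":0},{"tx":0.013,"ty":-0.033,"tz":0,"rx":0,"ry":0,"rz":0},{"tx":0.013,"ty":-0.033,"tz":0,"rx":0,"ry":0,"rz":0},{"tx":0.013,"ty":-0.033,"tz":0,"rx":0,"ry":0,"rz":0},{"tx":0.013,"ty":-0.033,"tz":0,"rx":0,"ry":0,"rz":0},{"tx":0.013,"ty":-0.033,"tz":0,"rx":0,"ry":0,"rz":0},{"tx":0.01,"ty":-0.03,"tz":0,"rx":0,"ry":0,"rz":0},{"tx":0.006,"ty":-0.018,"tz":0,"rx":0,"ry":0,"rz":0},{"tx":0.002,"ty":-0.007,"tz":0,"rx":0,"ry":0,"rz":0},{"tx":0,"ty":0,"tz":0,"rx":0,"ry":0,"rz":0},{"tx":0,"ty":0,"tz":0,"rx":0,"ry":0,"rz":0}])

```text
t: 13.55
eef_pos: [0.6217, 0.1446, 0.3063]
orientation: [[0.964, 0.267, 0.0], [0.267, -0.964, -0.001], [-0.0, 0.001, -1.0]]
force: [-1.1, -0.7, -5.6]
grip_width: 0.0509
gripper_force: 64.1
```

step_arm(steps=[{"tx":0,"ty":-0.001,"tz":0.01,"rx":0,"ry":0,"rz":0},{"tx":0,"ty":0,"tz":0.012,"rx":0,"ry":0,"rz":0},{"tx":0,"ty":0,"tz":0.012,"rx":0,"ry":0,"rz":0},{"tx":0,"ty":0,"tz":0.01,"rx":0,"ry":0,"rz":0},{"tx":0,"ty":0,"tz":0.006,"rx":0,"ry":0,"rz":0},{"tx":0,"ty":0,"tz":0,"rx":0,"ry":0,"rz":0}])

```text
t: 14.3
eef_pos: [0.6211, 0.1466, 0.2554]
orientation: [[0.964, 0.268, -0.001], [0.268, -0.964, -0.0], [-0.001, -0.0, -1.0]]
force: [0.7, 0.7, -5.5]
grip_width: 0.0515
gripper_force: 64.1
```

```bash
python3 - <<'E'
from h import *
out=[]
for n,(x0,y0,w,h) in (('scene',(230,100,200,240)),('wrist',(0,0,640,480))):
    P=vision.snapshot(n); k=480/h if n=='scene' else .62
    out.append(cv2.resize(P['frame'][y0:y0+h,x0:x0+w,::-1],None,fx=k,fy=k))
H=480; out=[cv2.copyMakeBorder(i,0,H-i.shape[0],0,0,cv2.BORDER_CONSTANT) for i in out]
cv2.imwrite('pics/p1.png',np.hstack(out)[:,:800]); s=monitor.get_state();print(s['eef_pos'],s['force'],s['ft_torque'])
E
```

```text
[0.62171053 0.14668469 0.25669704] [-0.15181172  0.61289306 -5.50069958] [ 0.03387024 -0.04164384 -0.02492913]
```

View pics/p1.png

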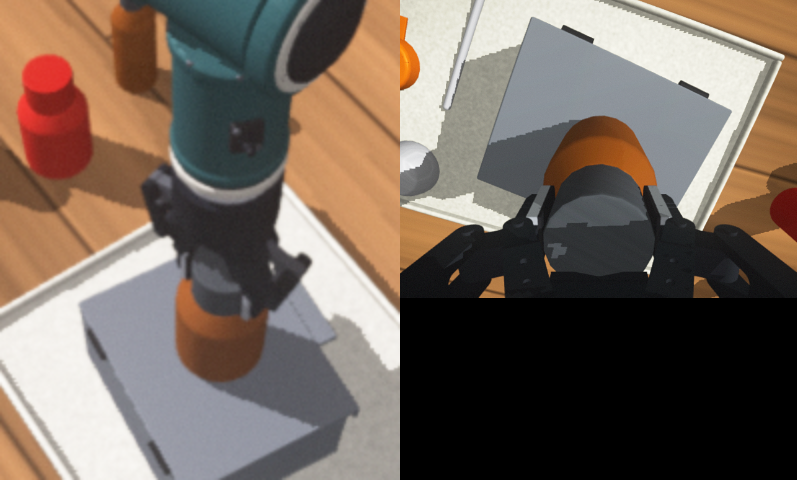

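The jar hangs upright in the fingers just above the middle of the shut lid. Next I'll lower it gently.

step_arm(steps=[{"tx":0,"ty":0,"tz":0.003,"rx":0,"ry":0,"rz":0},{"tx":0,"ty":0,"tz":0.002,"rx":0,"ry":0,"rz":0},{"tx":0,"ty":0,"tz":0.001,"rx":0,"ry":0,"rz":0},{"tx":0,"ty":0,"tz":0.001,"rx":0,"ry":0,"rz":0},{"tx":0,"ty":0,"tz":0,"rx":0,"ry":0,"rz":0}])

```text
t: 15.02
eef_pos: [0.6214, 0.1466, 0.2492]
orientation: [[0.964, 0.268, -0.0], [0.268, -0.964, -0.0], [-0.0, -0.0, -1.0]]
force: [0.0, -0.1, -5.9]
grip_width: 0.0507
gripper_force: 64.1
```

step_arm(steps=[{"tx":0,"ty":0,"tz":0.001,"rx":0,"ry":0,"rz":0},{"tx":0,"ty":0,"tz":0.001,"rx":0,"ry":0,"rz":0},{"tx":0,"ty":0,"tz":0,"rx":0,"ry":0,"rz":0}])

```text
t: 15.4
eef_pos: [0.6213, 0.1466, 0.2471]
orientation: [[0.964, 0.268, -0.0], [0.268, -0.964, -0.0], [-0.0, 0.0, -1.0]]
force: [0.1, -0.6, -5.3]
grip_width: 0.051
gripper_force: 64.1
```

step_arm(steps=[{"tx":0,"ty":0,"tz":0.001,"rx":0,"ry":0,"rz":0},{"tx":0,"ty":0,"tz":0,"rx":0,"ry":0,"rz":0}])

```text
t: 15.65
eef_pos: [0.6214, 0.1466, 0.2461]
orientation: [[0.964, 0.267, -0.0], [0.267, -0.964, -0.0], [-0.0, -0.0, -1.0]]
force: [0.8, -0.5, -5.1]
grip_width: 0.0508
gripper_force: 64.1
```

step_arm(steps=[{"tx":0,"ty":0,"tz":0.0005,"rx":0,"ry":0,"rz":0},{"tx":0,"ty":0,"tz":0,"rx":0,"ry":0,"rz":0}])

```text
t: 15.9
eef_pos: [0.6215, 0.1466, 0.246]
orientation: [[0.964, 0.267, 0.0], [0.267, -0.964, 0.0], [0.0, -0.0, -1.0]]
force: [-0.2, 0.2, -4.2]
grip_width: 0.0508
gripper_force: 64.1
```

Contact is beginning.

step_arm(steps=[{"tx":0,"ty":0,"tz":0.0005,"rx":0,"ry":0,"rz":0},{"tx":0,"ty":0,"tz":0.0005,"rx":0,"ry":0,"rz":0},{"tx":0,"ty":0,"tz":0,"rx":0,"ry":0,"rz":0}])

```text
t: 16.27
eef_pos: [0.6218, 0.1466, 0.2459]
orientation: [[0.964, 0.268, 0.001], [0.268, -0.964, 0.0], [0.001, 0.0, -1.0]]
force: [-2.2, -0.8, 1.6]
grip_width: 0.0508
gripper_force: 64.5
```

step_arm(steps=[{"tx":0,"ty":0,"tz":0,"rx":0,"ry":0,"rz":0},{"tx":0,"ty":0,"tz":0,"rx":0,"ry":0,"rz":0},{"tx":0,"ty":0,"tz":0,"rx":0,"ry":0,"rz":0},{"tx":0,"ty":0,"tz":0,"rx":0,"ry":0,"rz":0}], claw=0.95)

```text
t: 16.77
eef_pos: [0.6215, 0.1466, 0.2448]
orientation: [[0.964, 0.268, 0.0], [0.268, -0.964, 0.0], [0.0, -0.0, -1.0]]
force: [0.3, 0.1, -0.0]
grip_width: 0.0809
gripper_force: 0.0
```

step_arm(steps=[{"tx":0,"ty":0,"tz":-0.005,"rx":0,"ry":0,"rz":0},{"tx":0,"ty":0,"tz":-0.01,"rx":0,"ry":0,"rz":0},{"tx":0,"ty":0,"tz":-0.02,"rx":0,"ry":0,"rz":0},{"tx":0,"ty":0,"tz":-0.02,"rx":0,"ry":0,"rz":0},{"tx":0,"ty":0,"tz":-0.03,"rx":0,"ry":0,"rz":0},{"tx":0,"ty":0,"tz":-0.03,"rx":0,"ry":0,"rz":0},{"tx":-0.04,"ty":0.02,"tz":0,"rx":0,"ry":0,"rz":0},{"tx":-0.04,"ty":0.03,"tz":0,"rx":0,"ry":0,"rz":0},{"tx":-0.04,"ty":0.03,"tz":0,"rx":0,"ry":0,"rz":0},{"tx":0,"ty":0,"tz":0,"rx":0,"ry":0,"rz":0}])

```text
t: 18.02
eef_pos: [0.5261, 0.0354, 0.3623]
orientation: [[0.964, 0.265, 0.003], [0.265, -0.964, -0.001], [0.003, 0.001, -1.0]]
force: [0.5, 0.5, -0.6]
grip_width: 0.0812
gripper_force: 0.0
```

```bash
python3 - <<'E'
from h import *
np.set_printoptions(precision=3,suppress=True)
out=[]; r=[]
for n,k in (('scene',.62),('top',.62)):
    P=vision.snapshot(n); out.append(cv2.resize(P['frame'][:,:,::-1],None,fx=k,fy=k,interpolation=cv2.INTER_AREA))
    print(n,[(np.round(d['rect'],1).tolist(),round(d['confidence'],2)) for d in vision.find_in(P,'jar')][:4],proj(P,[[.622,.146,.149],[.622,.146,.287]]))
cv2.imwrite('pics/end.png',np.hstack(out))
E
```

```text
scene [([341.6, 256.1, 44.6, 74.4], 0.88), ([257.2, 158.2, 33.4, 63.9], 0.85), ([182.1, 153.7, 40.7, 64.5], 0.66)] [[338.044 275.603]
 [340.23  235.78 ]]
top [([473.9, 187.6, 40.9, 36.1], 0.96), ([434.7, 241.6, 38.0, 33.0], 0.88), ([271.4, 209.3, 16.4, 35.8], 0.81)] [[279.893 213.584]
 [273.719 203.745]]
```

View pics/end.png

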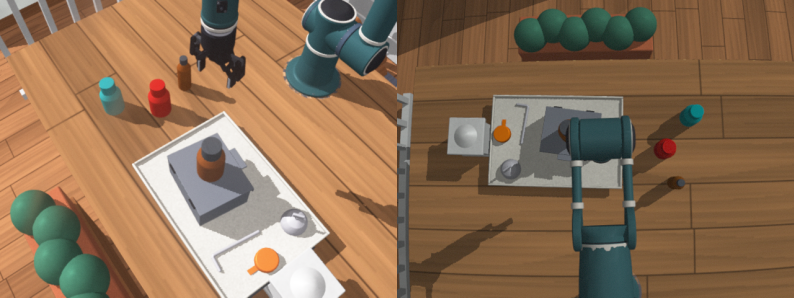

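The jar stands upright on the middle of the shut lid, at scene (340,256) in full-size pixels. The bystanders are in place and the robot is clear, so I'll hand in.

```bash
python3 -c "
from plant import robot
print(robot.hand_in())"
```

```text
the job is handed in; nothing more can be done
None
```

The bin lid is shut and the jar stands upright on the middle of it; the bottle, bell, hex key and dust cap were not touched, and I handed the job in at about 18 s of the 64 s allowed (no verdict was returned).

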